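# Walk the battery charger home in its cradle and latch it

## Robot

A 6-joint arm with a two-finger parallel gripper is mounted at the origin on a cart in front of the work surface, level with it; the furniture and walls round the work are solid. World frame = base frame: x ahead of the robot, y to its left, z up, the work surface at z = 0. Lengths are in mm, angles in rad, forces in N, time in s.
With the tool pointing down it reaches from about 350 to 975 mm from the base axis. Payload 7.1 kg.
Tool frame: the origin (TCP) lies at the very end of the fingers, on their centre line; the grasp point (between the pads) lies 19 mm behind it; z points along the fingers, y is the line along which they close (so a half turn about z gives the same grasp; the last joint's range is limited). The gripper opens to 88 mm and grips with 3 to 60 N. Pads are 20 mm wide; open, the fingers measure 115 mm over their backs; the gripper's body (75 mm by 178 mm) begins 61 mm behind the grasp point.
Start: joints at [1.15, 0.423, 1.63, -0, 1.089, -0.019], TCP at [244.39, 575.22, 222.675] pointing down, gripper open.
Joint ranges: [-3, 3], [-0.9, 2.11], [0.09, 2.58], [-1.31, 4.45], [0.11, 2.69], [-2.54, 2.54]. Speed limits (rad/s): [2.39, 2.39, 3.01, 3.14, 3.14, 3.14].

## Interface

Orientations are given as a rotation vector (axis times angle).
In Python, from workcell import ctrl gives the robot as it stands. The module is installed in compiled form; this text tells all that it offers.
- The arm moves only by the shell command python3 -m inch 'ROWS'. ROWS is JSON, a list of rows, each a list of 7 numbers: the shift along the tool's x, y, z scaled (see below), then the turn, a rotation vector about the tool's x, y, z scaled (see below), then the closure, from -1 (fully open) to 1 (shut). In form: [[tx, ty, tz, wx, wy, wz, hand], ...]. A call has 1 to 10 rows; each row is the pose to reach, as a shift and turn from the pose commanded when the call began, along the tool's axes at that moment; what a row does not reach only later rows make up. The controller multiplies each number of a shift by 0.15 m and each number of a turn by pi/4 rad. A row lasts 1/8 s, in which the tool goes at most 62.5 mm and 10.7 degrees, less where a joint would pass 70% of its speed; a pose out of reach is approached as far as the arm can. A call with a number of a shift or a turn outside -1 to 1 is refused whole. A call with a gripper value outside its range is refused whole. The fingers move at their own pace and stop on an object; the grip force is fixed at half the most. Time passes only in rows, so rows that repeat a pose let the fingers close. It gives the time, the measured TCP pose, the force, the opening and the grip force at its end, in the units of the state.
- ctrl.get_obs(): the state, without advancing time (a new reading comes with each control period).
- ctrl.get_image(name): name is "side" or "top" or "wrist"; returns the picture (400x640x3 uint8, red, green, blue); there is no depth.
- ctrl.camera_params(name): a dict with "vfov" (degrees; the focal length in pixels is half the picture's height over the tangent of half this angle, whatever the lens; pixels are square), "cx", "cy" (the principal point, pixels), "distortion" ([k1, k2, p1, p2, k3] as OpenCV has them; the pictures are not rectified), "eye" and "attitude" of the camera in the world; the wrist camera has in their place "tool_from_camera" (4x4, takes a point from camera to tool coordinates, whose origin is the TCP and whose axes are the flange's). Camera axes: x right, y up, looking along -z (the intrinsics and any distortion apply to the point x, -y, -z); pixel columns grow to the right and rows downward; lengths in mm; the calibration is good to about 2 mm. A picture is of the moment at which its call begins: read the wrist's pose just before it. camera_params takes no time and is no camera call.
- ctrl.close_job(): hands the job in; it is judged then, once.
The state is a dict: "t": time; "qpos": joint angles; "qvel": joint speeds; "joint_torque": joint torques, N m; "ee_pos": TCP position; "orientation": TCP orientation; "ft_force": force on the tool from outside, world axes, zero at the start; "moment": the same for the moment, N m; "width": finger opening in mm; "grasp_force": force on a finger pad.
Only numpy, scipy, OpenCV 4.12 (cv2) and the standard library are available. Lean on these libraries where they do the work, as an engineer would, in place of code of your own. Each camera call takes 0.05 s, during which the arm holds its last target. There are 200 camera calls.

## Task

The heavy battery charger stands askew, only just started into its bench cradle. Walk it forward between the rails with short, gentle pushes (below 25 N) on its two near corner bumpers in turn, switching corners whenever it binds and never pressing on the control panel between them, until it has pushed both stiff docking contacts in and stands fully home against the rear pads; then swing the retaining latch shut across its front. Leave the other things on the bench where they are.

Things in the scene. Friction and masses are not known exactly. Their poses are not given: they have to be found in the camera images.
- charger: battery charger: grey flat-bottomed box 250 mm wide (own y), 120 deep (own x), 64 high, loose on the bench, about 1.7 kg, sliding friction about 0.35: a push on one corner takes about 4 to 9 N while it moves freely, far more once it binds between the rails. Origin: centre of its underside; x from the controls to its rear, y to the left, z up
- bumper_left (a point): left near corner bumper of the charger (left as the robot sees it): black, upright, its flat near face 44 mm wide and 64 mm high. The point is the middle of that face, 32 mm above the bench; axes as the charger's
- bumper_right (a point): right near corner bumper, the same: middle of its near face, 206 mm to the right of bumper_left
- panel: delicate control panel between the bumpers, 158 mm wide, set back 12 mm from the bumper faces; its display, knob and two terminals stay behind those faces. Fixed to the charger; origin on the bench below the panel's middle
- cradle: aluminium cradle screwed to the bench. Origin on the bench, midway between the faces of its two rear rubber pads (at y = +-110 mm), where the charger's rear stops; at home both bumper faces are at x = -120 mm. x points inward, away from the robot, y to its left. A lip 68 mm up hooks over the rear 12 mm of the charger's top
- dock_left (a point): left docking contact: grey block 22x22 mm in a black housing on the cradle's rear plate, at y = +68 mm; the point is the middle of its face, 32 mm above the bench. It stands out 4 mm before the rear pads; the charger's rear must push it back flush with them, against a stiff sliding fit (about 4 N, no spring: it stays where pushed)
- dock_right (a point): right docking contact, the same at y = -68 mm. With the charger's own drag, the last 4 mm take about 9 to 16 N on the corner pushed
- cradle_mouth (a point): middle of the cradle's mouth, on the bench at x = -109 mm of the cradle. Smooth rails (friction about 0.4) 30 mm high lead in from here by 7 mm each to x = -80 mm, then narrow slowly by 1 mm each to the rear. The right rail is adjustable (slots): how it is set is unknown, the total play at the rear is anything from 1.6 to 5.6 mm. Axes as the cradle's
- latch (a joint): steel latch arm turning level about an upright pivot. 0 = pointing out along the cradle's -x; it shuts anticlockwise seen from above, at 1.57 (its stop), across the left bumper's face with 3 mm to spare, and only if the charger is home; negative = swung out to the left, -0.6 at most. Starts open, -0.6 to -0.2. Hinge friction 0.1 N m: it stays where left. Bar 14 mm high, mid-height 22 mm
- latch_grip (a point): upright black round handle at the end of the latch arm, 15 mm thick, from 16 to 62 mm above the bench; the point is on its axis, 40 mm above the bench, 78 mm along the arm from the pivot and 5 mm off the arm's line, on the outer (left when open, near when shut) side
- latch_pivot (a point): pivot axis of the latch, 22 mm above the bench; fixed on the cradle at x = -126 mm, y = +150 mm of its frame, in front of the left rail
- wrench: a small steel combination spanner, 156 mm long, 8 mm thick, lying flat; a bystander, to be left alone; origin at the centre of its underside
- screwdriver: a cross-head screwdriver, 186 mm long, 28 mm thick, lying down; a bystander, to be left alone; origin at the centre of its underside
- masking_tape: a roll of masking tape, 98 mm across, 25 mm high, lying flat; a bystander, to be left alone; origin at the centre of its underside
- screw_box: a small cardboard box of screws, 76x98x34 mm; a bystander, to be left alone; origin at the centre of its underside
- pencil: a red carpenter's pencil, 172 mm long, 7 mm thick, lying near the front edge; a bystander, to be left alone; origin at the centre of its underside

How it is judged (in metres and radians):
On the way, in this order (a step that is already met when the one before it is completed fails the run):
1. the charger is fully home against both rear pads (both bumper faces within 1.5 mm of their home line) while the latch is still open (below 0.3 rad) (x of bumper_left in the frame of cradle between -0.1215 and -0.115 m and x of bumper_right in the frame of cradle between -0.1215 and -0.115 m and value of joint latch below 0.3 rad), for 0.2 s.
2. the latch is shut across the front (1.45 rad or more), the charger still home (x of bumper_left in the frame of cradle between -0.1215 and -0.115 m and x of bumper_right in the frame of cradle between -0.1215 and -0.115 m and value of joint latch above 1.45 rad), for 0.2 s.
At the end, for the whole second after the job is handed in: the charger stands still, fully home: both bumper faces within 1.5 mm of their home line (120 mm before the pads), and the latch is shut (1.45 rad or more) (all of step 2 and linear speed of charger below 0.01 m/s); the robot touches nothing.
It fails at once if the robot presses on the charger with more than 25 N (contact force between charger and the fingers above 25 N or contact force between charger and the arm above 25 N).
It fails at once if the robot presses on the control panel (more than 2 N) (contact force between panel and the fingers above 2 N or contact force between panel and the arm above 2 N).
It fails at once if the charger is lifted or tipped (over 0.1 rad) (angle between bumper_left's own z axis and vertical above 0.1 rad or height (world z) of bumper_left above 0.045 m).
It fails at once if a bystander (spanner, screwdriver, tape roll, screw box, pencil) is moved by more than 30 mm (distance of any of wrench, screwdriver, masking_tape, screw_box, pencil from where it was at the start of the episode above 0.03 m).
It also fails if it takes over 72 s, if anything falls off the work surface, if the arm or the gripper's body presses on something with over 40 N, if the wrist force passes 120 N, or if a joint passes its speed limit or range.

## Working session

There is one attempt and no reset: what is moved stays moved. The work goes in short steps, Python scripts to look and compute and a shell command to move; the robot and the scene stay as the last step left them, time stands still between calls to the robot, and variables do not carry over. Pictures are saved under pics/ and viewed, at most 11 in all, crops included, and the job is handed in when it is done.

```bash
mkdir -p pics; ls; python3 - <<'E'
from workcell import ctrl
import cv2,numpy as np
o=ctrl.get_obs(); print(o)
for n in("side","top","wrist"):
    print(n,ctrl.camera_params(n)); cv2.imwrite(f"pics/{n}0.png",ctrl.get_image(n)[:,:,::-1])
E
```

```text
pics
{'t': 0.0, 'qpos': array([ 1.15000205e+00,  4.23830258e-01,  1.63070229e+00, -2.20669370e-05,
        1.08862365e+00, -1.89895464e-02]), 'qvel': array([-0.00061521,  0.00040779,  0.00137455,  0.00138675, -0.0025325 ,
       -0.00024266]), 'joint_torque': array([-1.13570510e-03, -5.44612813e+01, -2.73675907e+01,  6.42667478e-02,
        2.25414330e-02, -1.03384316e-04]), 'ee_pos': array([244.16656135, 574.70961681, 221.90349215]), 'orientation': array([-6.26836000e-01, -3.07809232e+00,  2.40331467e-03]), 'ft_force': array([-0.09204046,  0.84027335, -0.4965146 ]), 'moment': array([ 0.01781416, -0.01619492,  0.01780006]), 'grasp_force': 0.0, 'width': 87.6846060361899}
side {'vfov': 51.66907263206133, 'cx': 316.07119827225506, 'cy': 199.768648375601, 'distortion': array([-0.01606988,  0.        ,  0.        ,  0.        ,  0.        ]), 'eye': array([  460.25338748, -1059.69601468,   930.94860444]), 'attitude': array([ 0.88209921, -0.03909686, -0.08816067])}
top {'vfov': 50.964966099010766, 'cx': 316.6256900925669, 'cy': 198.38575028153602, 'distortion': array([-0.03063609,  0.        ,  0.        ,  0.        ,  0.        ]), 'eye': array([ 282.75751185,  -15.62216808, 1367.67247557]), 'attitude': array([ 0.13201109, -0.15357002, -1.56960364])}
wrist {'vfov': 69.45572148716167, 'cx': 318.45538451180727, 'cy': 199.43651196391622, 'distortion': array([0.00493267, 0.        , 0.        , 0.        , 0.        ]), 'tool_from_camera': array([[-6.69828019e-04,  9.54720920e-01,  2.97502127e-01,
         8.32411416e+01],
       [ 9.99999574e-01,  4.50453498e-04,  8.05945011e-04,
         5.56639510e-01],
       [ 6.35441688e-04,  2.97502540e-01, -9.54720815e-01,
        -1.61728205e+02],
       [ 0.00000000e+00,  0.00000000e+00,  0.00000000e+00,
         1.00000000e+00]])}
```

View pics/top0.png

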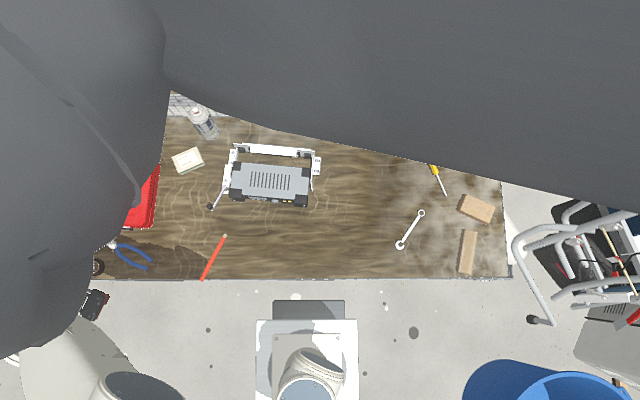

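View pics/side0.png

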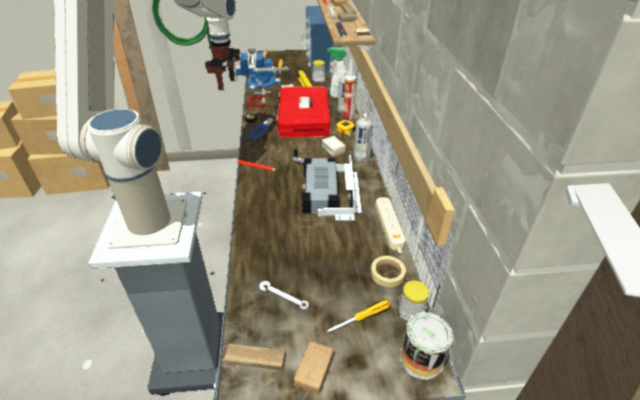

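The top view shows the charger at about (270,183) inside the white cradle, the latch arm ending at (210,206), the pencil at (213,257) and the spanner at (410,230). The side view agrees with this.

```bash
cat > h.py <<'E'
from workcell import ctrl
import cv2,numpy as np
from scipy.spatial.transform import Rotation as R
def cam(n):
    p=ctrl.camera_params(n); f=200/np.tan(np.radians(p['vfov']/2))
    K=np.array([[f,0,p['cx']],[0,f,p['cy']],[0,0,1.]])
    if n=='wrist':
        o=ctrl.get_obs(); T=np.eye(4);T[:3,:3]=R.from_rotvec(o['orientation']).as_matrix();T[:3,3]=o['ee_pos']
        M=T@p['tool_from_camera']; return K,p['distortion'],M[:3,:3],M[:3,3]
    return K,p['distortion'],R.from_rotvec(p['attitude']).as_matrix(),p['eye']
def ray(c,uv):
    K,d,Rm,e=c; q=cv2.undistortPoints(np.array(uv,float).reshape(-1,1,2),K,d)[:,0]
    return np.c_[q[:,0],-q[:,1],-np.ones(len(q))]@Rm.T
def plane(c,uv,z):
    r=ray(c,uv); return c[3]+r*((z-c[3][2])/r[:,2])[:,None]
def proj(c,P):
    K,d,Rm,e=c; q=(np.array(P,float).reshape(-1,3)-e)@Rm; q[:,1:]*=-1
    return cv2.projectPoints(q,np.zeros(3),np.zeros(3),K,d)[0][:,0]
def tool(): 
    o=ctrl.get_obs(); return o['ee_pos'],R.from_rotvec(o['orientation']).as_matrix()
E
python3 - <<'E'
from h import *
c=cam('top'); np.set_printoptions(precision=1,suppress=True)
for n,uv,z in(("latchtip",(210,206),62),("chg BL near",(229,200),64),("BR near",(308,207),64),("far L",(236,160),64),("far R",(309,166),64),("pencil ends",(224,235),5),("pen2",(203,279),5),("cradle rear L",(236,145),70),("R",(313,152),70)): print(n,plane(c,[uv],z)[0])
im=cv2.imread('pics/top0.png')[120:290,160:360]; cv2.imwrite('pics/t1.png',cv2.resize(im,None,fx=3.5,fy=3.5,interpolation=2))
p,Rm=tool();print(p,Rm)
E
```

```text
latchtip [499.1 301.7  62. ]
chg BL near [517.8 242.1  64. ]
BR near [494.9  -6.9  64. ]
far L [648.2 224.   64. ]
far R [627.9 -10.2  64. ]
pencil ends [413.1 266.3   5. ]
pen2 [272.7 328.6   5. ]
cradle rear L [696.4 224.5  70. ]
R [672.7 -23.1  70. ]
[244.2 574.9 222.1] [[-0.9  0.4 -0. ]
 [ 0.4  0.9 -0. ]
 [ 0.  -0.  -1. ]]
```

View pics/t1.png

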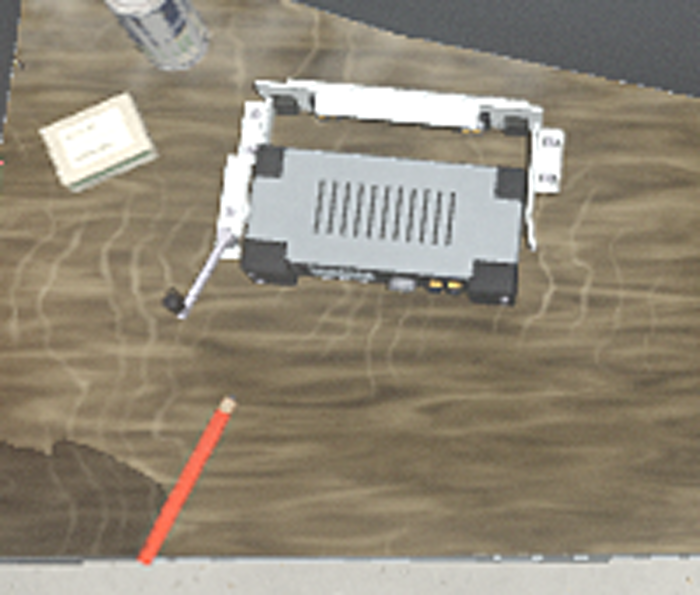

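The enlarged view shows the charger entering the cradle nearly parallel to it. The latch is open to the left with its handle at about (172,300) in the crop, and the pencil is clear. I'll bring the wrist camera over the cradle with the tool turned to the cradle's axis.

```bash
python3 -m inch '[[-0.3,-0.2,-0.25,0,0,-0.2,1],[-1,-0.57,-0.25,0,0,-0.4,1],[-1,-0.57,-0.25,0,0,-0.4,1],[-1,-0.57,-0.25,0,0,-0.4,1],[-1,-0.57,-0.25,0,0,-0.4,1]]'
python3 - <<'E'
from h import *
p,Rm=tool(); d=Rm.T@(np.array([590,115,260])-p); print(p,d/150, np.degrees(np.arctan2(Rm[1,0],Rm[0,0])))
E
```

```text
t: 0.78
ee_pos: [349.0, 438.0, 260.1]
orientation: [-0.139, -3.138, -0.0]
ft_force: [0.2, 0.8, 0.7]
width: 41.4
grasp_force: 0.0
[348.97115834 438.02097016 260.13659508] [-1.79103961e+00 -2.00290292e+00 -1.42219014e-04] 174.9254521612937
```

```bash
python3 -m inch '[[-0.9,-1,0,0,0,0,1],[-0.9,-1,0,0,0,0,1],[-0.9,-1,0,0,0,0,1],[-0.9,-1,0,0,0,0,1]]' && python3 -m inch '[[-0.9,-1,0,0,0,0,1],[-0.9,-1,0,0,0,0,1],[-0.9,-1,0,0,0,0,1],[-0.9,-1,0,0,0,0,1],[-0.9,-1,0,0,0,0,1],[-0.9,-1,0,0,0,0,1]]'
python3 - <<'E'
from h import *
print(ctrl.get_obs()['qvel'].round(3))
cv2.imwrite('pics/w1.png',ctrl.get_image('wrist')[:,:,::-1])
E
```

```text
t: 1.27
ee_pos: [471.5, 275.7, 260.0]
orientation: [0.14, 3.138, -0.0]
ft_force: [0.0, -0.2, 0.7]
width: 2.0
grasp_force: 0.0
t: 2.02
ee_pos: [590.7, 117.4, 259.9]
orientation: [-0.134, -3.138, -0.001]
ft_force: [-0.2, -0.0, 0.8]
width: 0.4
grasp_force: 0.0
[ 0.002 -0.008  0.001 -0.002 -0.002 -0.005]
```

View pics/w1.png

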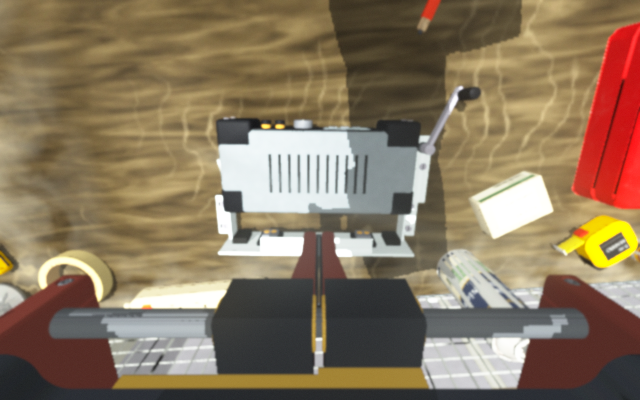

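The wrist view is upside down, with the robot towards the top. It shows the charger at (218–420, 120–212), the cradle's rear plate at row ~245, the latch pivot at (428,150) and the handle at (470,93). I'll enlarge it to pick the corners.

```bash
python3 - <<'E'
import cv2
im=cv2.imread('pics/w1.png')[80:265,205:485]; cv2.imwrite('pics/w1c.png',cv2.resize(im,None,fx=2.8,fy=2.8,interpolation=2))
E
```

```text
(no output)
```

View pics/w1c.png

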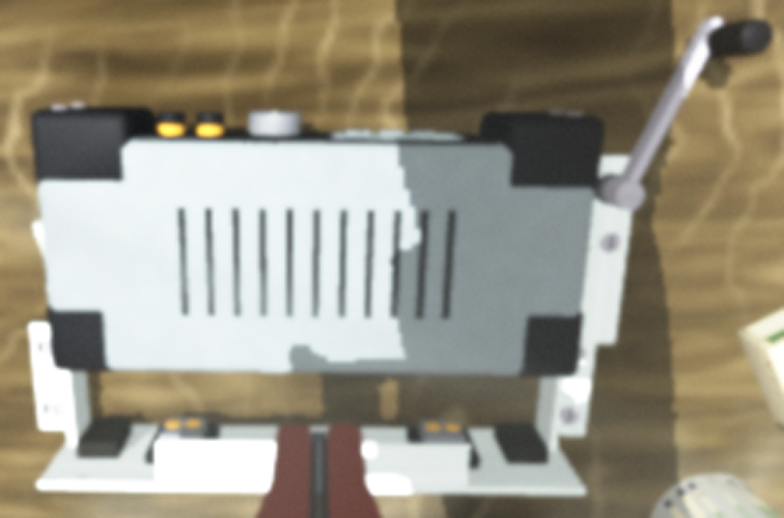

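```bash
python3 - <<'E'
from h import *
np.set_printoptions(precision=1,suppress=True)
c=cam('wrist'); f=lambda L,z:plane(c,[(205+u/2.8-.18,80+v/2.8-.18) for u,v in L],z)[:,:2]
q=f([(36,113),(602,118),(580,374),(54,368)],64); print('chg NR NL RL RR',q)
ctr=q.mean(0); ax=(q[1]-q[0])+(q[2]-q[3]); print('ctr',ctr,'yaw',np.degrees(np.arctan2(-ax[0],ax[1])),'w',np.linalg.norm(q[1]-q[0]),np.linalg.norm(q[2]-q[3]),'d',np.linalg.norm(q[1]-q[2]),np.linalg.norm(q[0]-q[3]))
for z in(20,30,50,64): 
    print('padR,padL near top edge',z,f([(108,420),(522,426)],z).ravel())
print('pivot',f([(622,189)],30)); print('grip top',f([(752,36)],62)); 
print('plate rear edge',f([(38,488),(585,493)],68).ravel(),'housing near',f([(186,417),(443,422)],45).ravel())
print('mouth railL near',f([(630,155)],30),'TCP',tool()[0])
E
```

```text
chg NR NL RL RR [[509.8   4.1]
 [532.6 244.9]
 [648.8 236.7]
 [624.5  -9.4]]
ctr [578.9 119.1] yaw -5.522095578507524 w 241.906082494866 247.310059731469 d 116.4387304346834 115.55624720739857
padR,padL near top edge 20 [670.7  -2.4 693.3 219.5]
padR,padL near top edge 30 [666.6   0.7 688.7 217.2]
padR,padL near top edge 50 [658.5   7.1 679.5 212.5]
padR,padL near top edge 64 [652.9  11.5 673.  209.2]
pivot [[568.9 266.4]]
grip top [[504.9 307.2]]
plate rear edge [683.8 -27.  709.4 238.5] housing near [662.3  44.9 676.2 174. ]
mouth railL near [[553.1 269.8]] TCP [590.7 117.3 260.1]
```

```bash
python3 -m inch '[[0.4,-0.4,0.3,0,0,0.013,1],[0.67,-0.68,0.7,0,0,0.013,1],[0.67,-0.68,1,0,0,0.013,1],[0.67,-0.68,1,0,0,0.013,1],[0.67,-0.68,1,0,0,0.013,1]]' && python3 -m inch '[[0,0,0.3,0,0,0,1],[0,0,0.63,0,0,0,1],[0,0,0.63,0,0,0,1],[0,0,0.63,0,0,0,1]]'
python3 - <<'E'
from h import *
p,Rm=tool(); o=ctrl.get_obs(); print(p,Rm.round(3),o['ft_force'],o['t'])
cv2.imwrite('pics/w2.png',ctrl.get_image('wrist')[:,:,::-1])
E
```

```text
t: 2.7
ee_pos: [480.5, 23.2, 109.0]
orientation: [-0.153, -3.134, 0.0]
ft_force: [0.6, -0.1, 0.7]
width: 0.2
grasp_force: 0.0
t: 3.2
ee_pos: [484.3, 23.2, 17.5]
orientation: [0.152, 3.135, 0.0]
ft_force: [-0.3, 0.8, 1.0]
width: 0.4
grasp_force: 0.0
[484.27424558  23.23415512  17.48349353] [[-0.995  0.097  0.002]
 [ 0.097  0.995  0.   ]
 [-0.002  0.    -1.   ]] [-0.3443527   0.81496047  0.9648215 ] 3.2
```

View pics/w2.png

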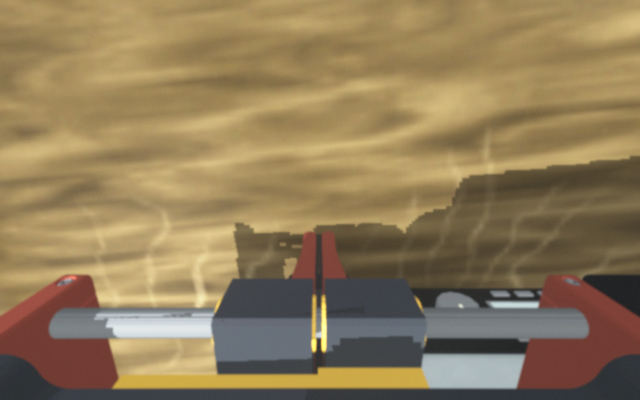

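The hand now hides the right bumper, though the panel shows at (430–540, 290–350), so the finger is clear of it. I'll approach slowly and feel for contact.

```bash
python3 -m inch '[[-0.03,0,0,0,0,0,1],[-0.05,0,0,0,0,0,1],[-0.06,0,0,0,0,0,1],[-0.07,0,0,0,0,0,1],[-0.08,0,0,0,0,0,1],[-0.09,0,0,0,0,0,1],[-0.1,0,0,0,0,0,1]]' ; python3 -m inch '[[-0.01,0,0,0,0,0,1],[-0.02,0,0,0,0,0,1],[-0.03,0,0,0,0,0,1]]'
```

```text
t: 4.12
ee_pos: [497.6, 21.1, 15.6]
orientation: [-0.154, -3.138, 0.0]
ft_force: [-0.5, -0.5, -0.5]
width: 0.6
grasp_force: 0.0
t: 4.5
ee_pos: [499.4, 20.7, 15.2]
orientation: [-0.153, -3.133, 0.0]
ft_force: [-8.0, -1.0, 4.4]
width: 0.4
grasp_force: 3.9
```

```bash
python3 -m inch '[[-0.01,0,0,0,0,0,1],[-0.02,0,0,0,0,0,1],[-0.03,0,0,0,0,0,1],[-0.04,0,0,0,0,0,1]]'; python3 -c "
from h import *
o=ctrl.get_obs();print(o['ft_force'])
c=cam('top');im=ctrl.get_image('top');cv2.imwrite('pics/t2.png',im[:,:,::-1])"
```

```text
t: 5.0
ee_pos: [503.5, 19.7, 14.8]
orientation: [-0.152, -3.129, 0.002]
ft_force: [-9.8, -4.8, 2.8]
width: 0.2
grasp_force: 5.2
[-9.78530826 -4.79469651  2.82292046]
```

```bash
python3 -m inch '[[0.13,0,0,0,0,0,1],[0.14,0.4,0,0,0,0,1],[0.14,0.95,0,0,0,0,1],[0.14,0.95,0,0,0,0,1]]'; python3 -m inch '[[0,0.42,0,0,0,0,1],[0,0.42,0,0,0,0,1],[-0.03,0.42,0,0,0,0,1],[-0.05,0.42,0,0,0,0,1],[-0.07,0.42,0,0,0,0,1],[-0.085,0.42,0,0,0,0,1],[-0.1,0.42,0,0,0,0,1]]'
```

```text
t: 5.55
ee_pos: [501.9, 166.9, 15.9]
orientation: [0.149, 3.136, 0.001]
ft_force: [0.4, -0.0, -0.7]
width: 0.7
grasp_force: 0.0
t: 6.42
ee_pos: [520.3, 224.4, 15.4]
orientation: [-0.155, -3.134, 0.002]
ft_force: [-8.1, 3.2, 3.8]
width: 0.3
grasp_force: 3.8
```

```bash
python3 -m inch '[[-0.015,0,0,0,0,0,1],[-0.03,0,0,0,0,0,1],[-0.045,0,0,0,0,0,1],[-0.06,0,0,0,0,0,1]]'
```

```text
t: 6.92
ee_pos: [528.5, 224.2, 15.2]
orientation: [-0.155, -3.133, 0.001]
ft_force: [-9.1, 7.3, 2.9]
width: 0.2
grasp_force: 5.1
```

```bash
python3 -m inch '[[0.11,0,0,0,0,0,1],[0.11,-0.4,0,0,0,0,1],[0.11,-0.95,0,0,0,0,1],[0.11,-0.95,0,0,0,0,1]]'; python3 -m inch '[[0,-0.42,0,0,0,0,1],[0,-0.42,0,0,0,0,1],[-0.03,-0.42,0,0,0,0,1],[-0.045,-0.42,0,0,0,0,1],[-0.06,-0.42,0,0,0,0,1],[-0.075,-0.42,0,0,0,0,1],[-0.09,-0.42,0,0,0,0,1]]'
```

```text
t: 7.42
ee_pos: [499.1, 81.3, 15.7]
orientation: [-0.158, -3.136, 0.001]
ft_force: [1.0, -0.2, 0.0]
width: 0.5
grasp_force: 0.0
t: 8.3
ee_pos: [505.5, 20.7, 15.2]
orientation: [-0.152, -3.133, 0.0]
ft_force: [-7.7, -0.4, 4.5]
width: 0.5
grasp_force: 3.7
```

```bash
python3 -m inch '[[-0.015,0,0,0,0,0,1],[-0.03,0,0,0,0,0,1],[-0.045,0,0,0,0,0,1],[-0.06,0,0,0,0,0,1]]'; python3 - <<'E'
from h import *
im=ctrl.get_image('top')[:,:,::-1][130:220,195:335]; cv2.imwrite('pics/t3.png',cv2.resize(im,None,fx=5.5,fy=5.5,interpolation=2))
E
```

```text
t: 8.8
ee_pos: [513.0, 19.3, 14.8]
orientation: [-0.151, -3.13, 0.002]
ft_force: [-11.5, -3.8, 4.2]
width: 0.2
grasp_force: 5.4
```

View pics/t3.png

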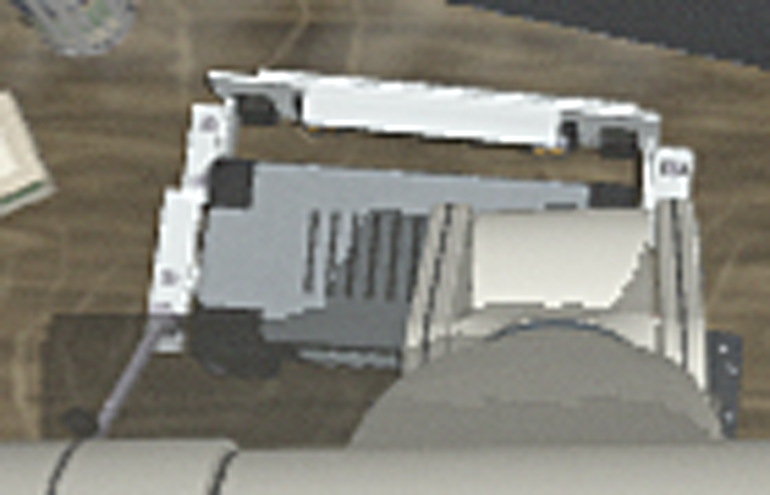

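The top view shows the charger still square between the rails, with a gap of ~45 px (crop) to the rear plate. The arm hides its right half. I'll move to the left corner.

```bash
python3 -m inch '[[0.11,0,0,0,0,0,1],[0.11,0.4,0,0,0,0,1],[0.11,0.95,0,0,0,0,1],[0.11,0.95,0,0,0,0,1]]'; python3 -m inch '[[0,0.42,0,0,0,0,1],[0,0.42,0,0,0,0,1],[-0.03,0.42,0,0,0,0,1],[-0.045,0.42,0,0,0,0,1],[-0.06,0.42,0,0,0,0,1],[-0.075,0.42,0,0,0,0,1],[-0.09,0.42,0,0,0,0,1]]'; python3 -m inch '[[-0.015,0,0,0,0,0,1],[-0.03,0,0,0,0,0,1],[-0.045,0,0,0,0,0,1]]'
```

```text
t: 9.35
ee_pos: [514.7, 165.9, 16.0]
orientation: [0.148, 3.136, 0.001]
ft_force: [0.5, 0.0, -0.1]
width: 0.5
grasp_force: 0.0
t: 10.22
ee_pos: [532.2, 223.1, 15.4]
orientation: [-0.156, -3.134, 0.001]
ft_force: [-6.8, 4.0, 2.7]
width: 0.6
grasp_force: 3.6
t: 10.6
ee_pos: [538.1, 222.7, 15.1]
orientation: [-0.156, -3.132, 0.001]
ft_force: [-8.8, 7.0, 2.3]
width: 0.8
grasp_force: 4.8
```

```bash
python3 -m inch '[[0.11,0,0,0,0,0,1],[0.11,-0.4,0,0,0,0,1],[0.11,-0.95,0,0,0,0,1],[0.11,-0.95,0,0,0,0,1]]'; python3 -m inch '[[0,-0.4,0,0,0,0,1],[0,-0.4,0,0,0,0,1],[-0.03,-0.4,0,0,0,0,1],[-0.045,-0.4,0,0,0,0,1],[-0.06,-0.4,0,0,0,0,1],[-0.075,-0.4,0,0,0,0,1],[-0.09,-0.4,0,0,0,0,1]]'; python3 -m inch '[[-0.015,0,0,0,0,0,1],[-0.03,0,0,0,0,0,1],[-0.045,0,0,0,0,0,1]]'
```

```text
t: 11.1
ee_pos: [508.9, 80.2, 15.7]
orientation: [-0.159, -3.136, 0.001]
ft_force: [0.5, 0.9, -0.5]
width: 0.4
grasp_force: 0.0
t: 11.98
ee_pos: [515.4, 22.7, 15.2]
orientation: [-0.152, -3.133, 0.001]
ft_force: [-7.6, -1.2, 3.8]
width: 0.4
grasp_force: 3.8
t: 12.35
ee_pos: [521.3, 21.6, 14.9]
orientation: [-0.152, -3.131, 0.001]
ft_force: [-8.8, -2.4, 3.3]
width: 0.5
grasp_force: 4.1
```

```bash
python3 -m inch '[[0.1,0,0,0,0,0,1],[0.1,0.4,0,0,0,0,1],[0.1,0.95,0,0,0,0,1],[0.1,0.95,0,0,0,0,1]]'; python3 -m inch '[[0,0.42,0,0,0,0,1],[0,0.42,0,0,0,0,1],[-0.03,0.42,0,0,0,0,1],[-0.045,0.42,0,0,0,0,1],[-0.06,0.42,0,0,0,0,1],[-0.075,0.42,0,0,0,0,1],[-0.085,0.42,0,0,0,0,1]]'; python3 -m inch '[[-0.015,0,0,0,0,0,1],[-0.03,0,0,0,0,0,1],[-0.04,0,0,0,0,0,1]]'
```

```text
t: 12.85
ee_pos: [523.8, 168.0, 15.9]
orientation: [0.148, 3.137, 0.001]
ft_force: [0.3, -0.3, -0.6]
width: 0.8
grasp_force: 0.0
t: 13.72
ee_pos: [540.8, 225.3, 15.4]
orientation: [-0.155, -3.134, 0.001]
ft_force: [-7.1, 3.7, 3.8]
width: 0.7
grasp_force: 3.7
t: 14.1
ee_pos: [546.0, 225.0, 15.2]
orientation: [-0.156, -3.133, 0.001]
ft_force: [-10.8, 6.2, 3.0]
width: 0.0
grasp_force: 5.3
```

```bash
python3 -m inch '[[0.1,0,0,0,0,0,1],[0.1,-0.4,0,0,0,0,1],[0.1,-0.95,0,0,0,0,1],[0.1,-0.95,0,0,0,0,1]]'; python3 -m inch '[[0,-0.42,0,0,0,0,1],[0,-0.42,0,0,0,0,1],[-0.03,-0.42,0,0,0,0,1],[-0.045,-0.42,0,0,0,0,1],[-0.06,-0.42,0,0,0,0,1],[-0.075,-0.42,0,0,0,0,1],[-0.085,-0.42,0,0,0,0,1]]'; python3 -m inch '[[-0.015,0,0,0,0,0,1],[-0.025,0,0,0,0,0,1],[-0.035,0,0,0,0,0,1]]'
```

```text
t: 14.6
ee_pos: [518.3, 82.3, 15.7]
orientation: [-0.158, -3.136, 0.001]
ft_force: [-0.9, 0.0, 0.6]
width: 0.4
grasp_force: 0.0
t: 15.48
ee_pos: [523.6, 22.1, 15.2]
orientation: [-0.151, -3.133, 0.001]
ft_force: [-7.5, -2.3, 3.8]
width: 0.7
grasp_force: 3.8
t: 15.85
ee_pos: [528.1, 21.3, 14.9]
orientation: [-0.151, -3.131, 0.001]
ft_force: [-9.4, -3.3, 3.4]
width: 0.6
grasp_force: 4.2
```

```bash
python3 -m inch '[[0.1,0,0,0,0,0,1],[0.1,0.4,0,0,0,0,1],[0.1,0.95,0,0,0,0,1],[0.1,0.95,0,0,0,0,1]]'; python3 -m inch '[[0,0.42,0,0,0,0,1],[0,0.42,0,0,0,0,1],[-0.03,0.42,0,0,0,0,1],[-0.045,0.42,0,0,0,0,1],[-0.06,0.42,0,0,0,0,1],[-0.075,0.42,0,0,0,0,1],[-0.085,0.42,0,0,0,0,1]]'; python3 -m inch '[[-0.01,0,0,0,0,0,1],[-0.02,0,0,0,0,0,1],[-0.03,0,0,0,0,0,1]]'
```

```text
t: 16.35
ee_pos: [530.6, 167.5, 15.9]
orientation: [0.148, 3.136, 0.001]
ft_force: [-0.5, 0.6, 0.8]
width: 0.4
grasp_force: 0.0
t: 17.23
ee_pos: [547.5, 224.7, 15.4]
orientation: [-0.155, -3.134, 0.001]
ft_force: [-7.4, 3.2, 4.3]
width: 0.3
grasp_force: 3.8
t: 17.6
ee_pos: [551.7, 224.7, 15.3]
orientation: [-0.155, -3.134, 0.001]
ft_force: [-7.9, 4.7, 3.6]
width: 0.5
grasp_force: 4.0
```

```bash
python3 -m inch '[[0.1,0,0,0,0,0,1],[0.1,-0.4,0,0,0,0,1],[0.1,-0.95,0,0,0,0,1],[0.1,-0.95,0,0,0,0,1]]'; python3 -m inch '[[0,-0.42,0,0,0,0,1],[0,-0.42,0,0,0,0,1],[-0.03,-0.42,0,0,0,0,1],[-0.045,-0.42,0,0,0,0,1],[-0.06,-0.42,0,0,0,0,1],[-0.075,-0.42,0,0,0,0,1],[-0.085,-0.42,0,0,0,0,1]]'; python3 -m inch '[[-0.01,0,0,0,0,0,1],[-0.02,0,0,0,0,0,1],[-0.03,0,0,0,0,0,1]]'
```

```text
t: 18.1
ee_pos: [523.4, 81.9, 15.6]
orientation: [-0.158, -3.136, 0.001]
ft_force: [0.6, 0.3, -0.3]
width: 0.4
grasp_force: 0.0
t: 18.98
ee_pos: [529.2, 21.5, 15.2]
orientation: [-0.152, -3.133, 0.0]
ft_force: [-6.6, 0.5, 4.2]
width: 0.6
grasp_force: 3.6
t: 19.35
ee_pos: [532.7, 20.5, 15.0]
orientation: [-0.152, -3.131, 0.001]
ft_force: [-8.7, -2.2, 3.4]
width: 0.3
grasp_force: 4.2
```

```bash
python3 -m inch '[[-0.01,0,0,0,0,0,1],[-0.02,0,0,0,0,0,1]]'; python3 -m inch '[[0.1,0,0,0,0,0,1],[0.1,0.4,0,0,0,0,1],[0.1,0.95,0,0,0,0,1],[0.1,0.95,0,0,0,0,1]]'; python3 -m inch '[[0,0.42,0,0,0,0,1],[0,0.42,0,0,0,0,1],[-0.03,0.42,0,0,0,0,1],[-0.045,0.42,0,0,0,0,1],[-0.06,0.42,0,0,0,0,1],[-0.075,0.42,0,0,0,0,1],[-0.085,0.42,0,0,0,0,1]]'; python3 -m inch '[[-0.01,0,0,0,0,0,1],[-0.02,0,0,0,0,0,1]]'
```

```text
t: 19.6
ee_pos: [535.4, 20.1, 14.9]
orientation: [-0.152, -3.131, 0.001]
ft_force: [-10.5, -2.5, 4.2]
width: 0.3
grasp_force: 5.3
t: 20.1
ee_pos: [538.1, 166.7, 15.9]
orientation: [0.148, 3.136, 0.001]
ft_force: [-0.6, -0.4, 0.5]
width: 0.8
grasp_force: 0.0
t: 20.98
ee_pos: [555.0, 223.8, 15.4]
orientation: [-0.156, -3.134, 0.001]
ft_force: [-6.8, 5.3, 2.9]
width: 0.5
grasp_force: 3.6
t: 21.22
ee_pos: [557.7, 223.6, 15.3]
orientation: [-0.156, -3.133, 0.001]
ft_force: [-7.4, 4.9, 1.9]
width: 0.6
grasp_force: 3.9
```

```bash
python3 -m inch '[[-0.01,0,0,0,0,0,1],[-0.02,0,0,0,0,0,1]]'; python3 -m inch '[[0.1,0,0,0,0,0,1],[0.1,-0.4,0,0,0,0,1],[0.1,-0.95,0,0,0,0,1],[0.1,-0.95,0,0,0,0,1]]'; python3 -m inch '[[0,-0.41,0,0,0,0,1],[0,-0.41,0,0,0,0,1],[-0.03,-0.41,0,0,0,0,1],[-0.045,-0.41,0,0,0,0,1],[-0.06,-0.41,0,0,0,0,1],[-0.075,-0.41,0,0,0,0,1],[-0.085,-0.41,0,0,0,0,1]]'; python3 -m inch '[[-0.01,0,0,0,0,0,1],[-0.02,0,0,0,0,0,1],[-0.03,0,0,0,0,0,1]]'
```

```text
t: 21.48
ee_pos: [558.9, 223.4, 15.0]
orientation: [-0.157, -3.13, 0.002]
ft_force: [-15.7, 7.3, 8.0]
width: 0.5
grasp_force: 8.2
t: 21.98
ee_pos: [532.7, 80.6, 15.7]
orientation: [-0.159, -3.137, 0.001]
ft_force: [-0.2, 1.4, 0.2]
width: 0.7
grasp_force: 0.0
t: 22.85
ee_pos: [537.9, 22.3, 15.1]
orientation: [-0.151, -3.132, 0.001]
ft_force: [-7.9, -1.7, 3.6]
width: 0.3
grasp_force: 3.9
t: 23.22
ee_pos: [539.3, 21.7, 14.6]
orientation: [-0.151, -3.127, 0.001]
ft_force: [-15.6, -1.5, 8.8]
width: 0.4
grasp_force: 7.8
```

```bash
python3 -m inch '[[-0.005,0,0,0,0,0,1],[-0.01,0,0,0,0,0,1]]'; python3 -m inch '[[0,0,0,0,0,0,1]]'
```

```text
t: 23.48
ee_pos: [540.1, 21.3, 14.5]
orientation: [-0.15, -3.125, 0.002]
ft_force: [-17.3, -2.1, 9.6]
width: 0.4
grasp_force: 8.6
t: 23.6
ee_pos: [540.2, 21.3, 14.5]
orientation: [-0.15, -3.126, 0.002]
ft_force: [-17.2, -2.9, 8.7]
width: 0.6
grasp_force: 7.9
```

```bash
python3 -m inch '[[0,0,-0.01,0,0,0,1],[-0.005,0,-0.015,0,0,0,1],[-0.01,0,-0.015,0,0,0,1]]'
```

```text
t: 23.98
ee_pos: [541.5, 21.3, 15.8]
orientation: [-0.15, -3.125, 0.002]
ft_force: [-14.8, -0.9, 0.0]
width: 0.1
grasp_force: 7.3
```

```bash
python3 -m inch '[[0.1,0,0,0,0,0,1],[0.1,0.4,0,0,0,0,1],[0.1,0.95,0,0,0,0,1],[0.1,0.95,0,0,0,0,1]]'; python3 -m inch '[[0,0.42,0,0,0,0,1],[0,0.42,0,0,0,0,1],[-0.03,0.42,0,0,0,0,1],[-0.045,0.42,0,0,0,0,1],[-0.06,0.42,0,0,0,0,1],[-0.075,0.42,0,0,0,0,1],[-0.085,0.42,0,0,0,0,1]]'; python3 -m inch '[[-0.01,0,-0.005,0,0,0,1],[-0.015,0,-0.01,0,0,0,1]]'
```

```text
t: 24.48
ee_pos: [547.7, 167.7, 18.4]
orientation: [0.147, 3.136, 0.002]
ft_force: [-0.2, -0.0, 0.5]
width: 0.2
grasp_force: 0.0
t: 25.35
ee_pos: [561.4, 224.0, 17.1]
orientation: [-0.157, -3.129, 0.002]
ft_force: [-16.2, 9.4, 6.8]
width: 0.8
grasp_force: 8.3
t: 25.6
ee_pos: [562.3, 223.6, 17.3]
orientation: [-0.157, -3.126, 0.004]
ft_force: [-15.6, 9.2, -5.0]
width: 0.4
grasp_force: 7.8
```

```bash
python3 -m inch '[[-0.005,0,0.01,0,0,0,1],[-0.01,0,0.01,0,0,0,1]]'
```

```text
t: 25.85
ee_pos: [562.2, 223.1, 16.5]
orientation: [-0.157, -3.123, 0.005]
ft_force: [-24.4, 8.4, 10.5]
width: 0.3
grasp_force: 12.4
```

```bash
python3 -m inch '[[0.1,0,0,0,0,0,1],[0.11,-0.4,0,0,0,0,1],[0.11,-0.95,0,0,0,0,1],[0.11,-0.95,0,0,0,0,1]]'; python3 -m inch '[[0,-0.41,0,0,0,0,1],[0,-0.41,0,0,0,0,1],[-0.03,-0.41,0,0,0,0,1],[-0.05,-0.41,0,0,0,0,1],[-0.06,-0.41,0,0,0,0,1],[-0.07,-0.41,0,0,0,0,1],[-0.08,-0.41,0,0,0,0,1]]'
```

```text
t: 26.35
ee_pos: [538.3, 80.9, 17.9]
orientation: [-0.16, -3.137, 0.001]
ft_force: [0.5, -0.4, 0.6]
width: 0.6
grasp_force: 0.0
t: 27.22
ee_pos: [541.9, 23.4, 17.3]
orientation: [-0.152, -3.131, 0.0]
ft_force: [-10.7, 2.4, 7.4]
width: 0.0
grasp_force: 5.6
```

```bash
python3 -m inch '[[-0.005,0,-0.01,0,0,0,1],[-0.01,0,-0.01,0,0,0,1]]';python3 -m inch '[[-0.005,0,-0.005,0,0,0,1],[-0.01,0,-0.005,0,0,0,1]]'
```

```text
t: 27.48
ee_pos: [542.4, 23.1, 18.3]
orientation: [-0.152, -3.129, 0.001]
ft_force: [-10.9, 2.6, 4.1]
width: 0.6
grasp_force: 5.9
t: 27.72
ee_pos: [542.3, 23.0, 18.3]
orientation: [-0.152, -3.126, 0.001]
ft_force: [-13.2, 2.8, 2.4]
width: 0.3
grasp_force: 7.1
```

```bash
python3 -m inch '[[-0.005,0,-0.005,0,0,0,1],[-0.01,0,-0.005,0,0,0,1]]';python3 -c "
from h import *
print(tool()[0])"; python3 -m inch '[[-0.006,0,-0.005,0,0,0,1],[-0.006,0,-0.005,0,0,0,1]]'
```

```text
t: 27.98
ee_pos: [542.2, 23.0, 18.4]
orientation: [-0.152, -3.123, 0.001]
ft_force: [-16.2, 3.0, -0.2]
width: 0.7
grasp_force: 8.3
[542.19232023  22.99632005  18.4213964 ]
t: 28.22
ee_pos: [542.2, 23.0, 18.7]
orientation: [-0.151, -3.121, 0.001]
ft_force: [-16.1, 3.7, -6.3]
width: 0.5
grasp_force: 7.9
```

```bash
python3 -m inch '[[-0.006,0,0.003,0,0,0,1],[-0.006,0,0.003,0,0,0,1]]'; python3 -m inch '[[0.1,0,0,0,0,0,1],[0.2,0.4,0,0,0,0,1],[0.4,0.9,-0.1,0,0,0,1],[0.4,0.9,-0.5,0,0,0,1],[0.4,0.9,-0.9,0,0,0,1],[0.4,0.9,-0.9,0,0,0,1]]';  python3 -m inch '[[-0.9,-0.2,-0.7,0,0,0,1],[-0.9,-0.2,-0.7,0,0,0,1],[-0.9,-0.2,-0.7,0,0,0,1],[-0.9,-0.2,-0.7,0,0,0,1],[-0.9,-0.2,-0.7,0,0,0,1],[-0.9,-0.2,-0.7,0,0,0,1]]'; python3 - <<'E'
from h import *
im=ctrl.get_image('wrist')[:,:,::-1]; print(tool()[0]);cv2.imwrite('pics/w4.png',im)
E
```

```text
t: 28.48
ee_pos: [542.1, 23.0, 18.5]
orientation: [-0.151, -3.12, 0.001]
ft_force: [-19.7, 4.7, 0.6]
width: 0.8
grasp_force: 10.0
t: 29.22
ee_pos: [508.4, 164.1, 161.2]
orientation: [0.15, 3.127, 0.006]
ft_force: [0.7, 0.6, 0.8]
width: 1.0
grasp_force: 0.0
t: 29.98
ee_pos: [634.6, 119.3, 259.4]
orientation: [-0.152, -3.135, 0.001]
ft_force: [0.6, 0.4, -0.1]
width: 0.5
grasp_force: 0.0
[634.83774971 119.3656042  259.72374549]
```

View pics/w4.png

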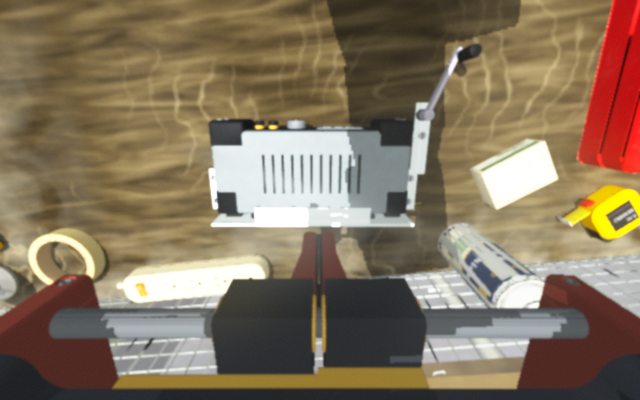

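The charger now sits under the rear lip (row ~220) with no gap showing. The latch handle is at (470,50) and its pivot at (425,115). I'll measure those two and plan the swing.

```bash
python3 - <<'E'
from h import *
np.set_printoptions(precision=1,suppress=True)
c=cam('wrist'); im=cv2.imread('pics/w4.png')
crop=im[30:130,370:500]; cv2.imwrite('pics/w4c.png',cv2.resize(crop,None,fx=6,fy=6,interpolation=2))
cy=np.array([.0995,.995]); 
print('pivot',plane(c,[(425,115)],30),'grip top',plane(c,[(473,49)],62),plane(c,[(473,49)],40))
P=np.array([567.,268.]);
E
```

```text
pivot [[572.  265.3  30. ]] grip top [[504.4 306.7  62. ]] [[501.5 317.6  40. ]]
```

View pics/w4c.png

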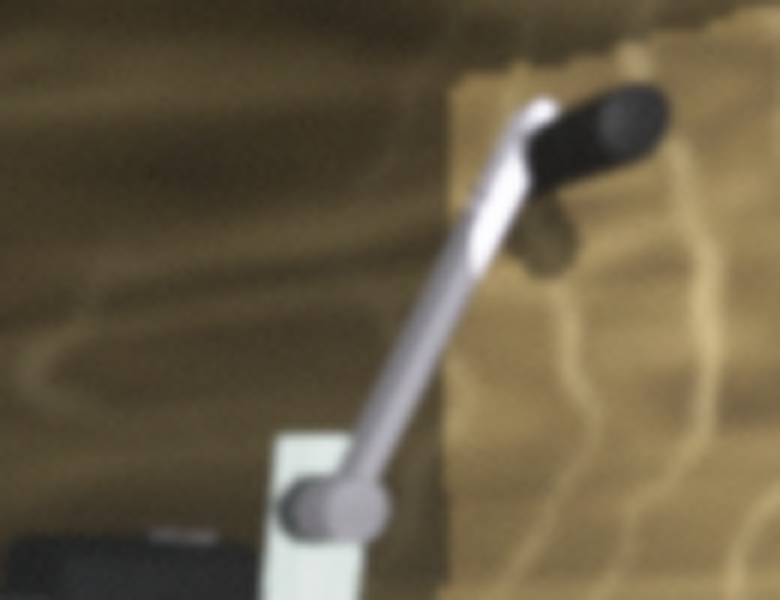

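The crop shows the handle top at (635,120) and the pivot at (360,510). That gives a radius of ≈78 mm, as specified, and a latch angle of about −0.38. I'll open the fingers, come down around the handle, and drag it with the left finger.

```bash
python3 -m inch '[[0.4,0.4,0,0,0,0,-1],[0.8,0.8,0.3,0,0,0,-1],[0.95,0.95,0.7,0,0,0,-1],[0.95,0.95,0.9,0,0,0,-1],[0.95,0.95,0.9,0,0,0,-1],[0.95,0.95,0.9,0,0,0,-1]]'; cat >> h.py <<'E'
EX=np.array([.9951,-.0985]);EY=np.array([.0985,.9951])
def sw():
    p=tool()[0]; return np.array([EX@p[:2],EY@p[:2],p[2]])
E
python3 - <<'E'
from h import *
a=sw();d=np.array([470,337,34])-a; print(a,np.array([-d[0],d[1],-d[2]])/150)
E
```

```text
t: 30.78
ee_pos: [508.2, 274.8, 126.0]
orientation: [-0.152, -3.137, 0.001]
ft_force: [0.5, 0.4, 0.5]
width: 57.0
grasp_force: 0.0
[478.62519231 323.5116225  125.99321879] [0.05750128 0.08992252 0.61328813]
```

```bash
python3 -m inch '[[0.06,0.09,0,0,0,0,-1],[0.06,0.09,0,0,0,0,-1],[0.06,0.09,0.3,0,0,0,-1],[0.06,0.09,0.61,0,0,0,-1],[0.06,0.09,0.61,0,0,0,-1],[0.06,0.09,0.61,0,0,0,-1]]'; python3 -c "
from h import *
print(sw())"; python3 -m inch '[[0,-0.06,0,0,0,0,-1],[0,-0.1,0,0,0,0,-1],[0.02,-0.16,0,0,0,0,-1],[0.04,-0.23,0,0,0,0,-1]]'
```

```text
t: 31.52
ee_pos: [502.1, 289.5, 36.4]
orientation: [0.154, 3.136, 0.002]
ft_force: [0.2, -0.4, 0.1]
width: 87.6
grasp_force: 0.0
[471.08074889 337.48647483  36.36378641]
t: 32.02
ee_pos: [491.4, 254.9, 35.2]
orientation: [0.153, 3.137, 0.001]
ft_force: [-0.2, 1.2, 1.1]
width: 88.0
grasp_force: 0.8
```

```bash
python3 -m inch '[[0.01,-0.05,0,0,0,0,-1],[0.01,-0.1,0,0,0,0,-1],[0,-0.155,0,0,0,0,-1],[0,-0.205,0,0,0,0,-1],[-0.015,-0.255,0,0,0,0,-1],[-0.03,-0.305,0,0,0,0,-1]]'; python3 -c "
from h import *
print(sw())"; python3 -m inch '[[-0.02,-0.045,0,0,0,0,-1],[-0.05,-0.09,0,0,0,0,-1],[-0.08,-0.13,0,0,0,0,-1],[-0.12,-0.17,0,0,0,0,-1],[-0.12,-0.17,0,0,0,0,-1]]'; python3 - <<'E'
from h import *
print(sw()); cv2.imwrite('pics/w5.png',ctrl.get_image('wrist')[:,:,::-1]); cv2.imwrite('pics/s5.png',ctrl.get_image('side')[:,:,::-1])
a=np.vstack([cv2.imread('pics/w5.png'),cv2.resize(cv2.imread('pics/s5.png')[140:230,260:400],(311,200))[:, :].repeat(1,1) if 0 else cv2.copyMakeBorder(cv2.resize(cv2.imread('pics/s5.png')[140:230,260:400],(311,200),interpolation=2),0,0,0,329,0)])
cv2.imwrite('pics/c5.png',a)
E
```

```text
t: 32.78
ee_pos: [491.5, 208.8, 34.7]
orientation: [-0.154, -3.138, 0.0]
ft_force: [-0.8, 1.8, 0.2]
width: 87.8
grasp_force: 0.7
[468.54672154 256.15331036  34.66620906]
t: 33.4
ee_pos: [507.7, 181.7, 34.8]
orientation: [0.155, 3.137, 0.0]
ft_force: [-0.1, 0.3, 0.6]
width: 87.8
grasp_force: 0.0
[487.30776609 230.83364404  34.80054072]
```

View pics/c5.png

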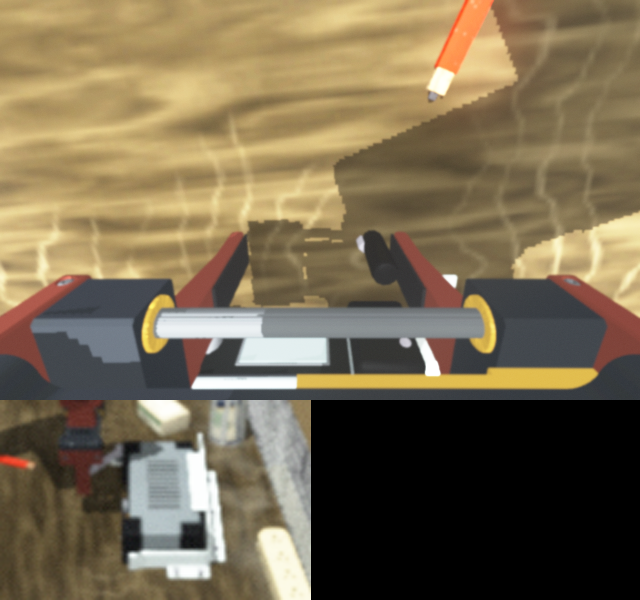

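The latch is at about 0.85 rad and its handle (375,255) rests against the left finger. I'll back out, close the fingers, and push the handle forward from the near side.

```bash
python3 -m inch '[[0.23,0,0,0,0,0,-1],[0.23,0,0,0,0,0,1],[0.23,0.22,0,0,0,0,1],[0.23,0.22,0,0,0,0,1],[0.23,0.22,0,0,0,0,1],[0.23,0.22,0,0,0,0,1],[0.23,0.22,0,0,0,0,1],[0.23,0.22,0,0,0,0,1]]'; python3 -c "
from h import *
print(sw())"; python3 -m inch '[[-0.06,0,0,0,0,0,1],[-0.1,0,0,0,0,0,1],[-0.13,-0.01,0,0,0,0,1],[-0.16,-0.03,0,0,0,0,1],[-0.19,-0.04,0,0,0,0,1]]'; python3 -m inch '[[-0.045,-0.02,0,0,0,0,1],[-0.09,-0.045,0,0,0,0,1],[-0.13,-0.06,0,0,0,0,1],[-0.17,-0.07,0,0,0,0,1],[-0.2,-0.075,0,0,0,0,1]]';python3 -c "
from h import *
print(sw())"
```

```text
t: 34.5
ee_pos: [475.9, 218.1, 34.7]
orientation: [-0.154, -3.138, 0.0]
ft_force: [-0.3, 0.1, 0.5]
width: 21.1
grasp_force: 0.0
[452.03749229 263.88776059  34.73719259]
t: 35.12
ee_pos: [502.1, 208.6, 34.2]
orientation: [-0.154, -3.134, 0.003]
ft_force: [-4.6, -3.3, 1.8]
width: 0.0
grasp_force: 2.3
t: 35.75
ee_pos: [532.8, 195.3, 34.7]
orientation: [0.154, 3.138, -0.0]
ft_force: [-1.7, -3.0, -0.6]
width: 0.7
grasp_force: 1.2
[510.94593579 246.81143939  34.73111114]
```

```bash
python3 -m inch '[[-0.02,-0.005,0,0,0,0,1],[-0.04,-0.005,0,0,0,0,1],[-0.055,-0.005,0,0,0,0,1]]';python3 -c "
from h import *
print(sw())"; python3 -m inch '[[-0.01,0,0,0,0,0,1],[-0.02,0,0,0,0,0,1]]'
```

```text
t: 36.12
ee_pos: [540.8, 194.1, 34.8]
orientation: [0.154, 3.137, 0.0]
ft_force: [-2.0, -1.2, -0.3]
width: 0.4
grasp_force: 0.9
[519.07027255 246.44986846  34.80335019]
t: 36.38
ee_pos: [541.7, 193.9, 34.6]
orientation: [-0.154, -3.134, 0.001]
ft_force: [-12.4, 1.9, 7.2]
width: 0.3
grasp_force: 5.4
```

```bash
python3 -m inch '[[0.1,0,0,0,0,0,1],[0.25,0,0,0,0,0,1],[0.3,0,-0.4,0,0,0,1],[0.3,0,-0.9,0,0,0,1],[0.3,0,-0.9,0,0,0,1]]'; python3 -m inch '[[-0.9,0,-0.6,0,0,0,1],[-0.9,0,-0.6,0,0,0,1],[-0.9,0,-0.6,0,0,0,1],[-0.9,0,-0.6,0,0,0,1],[-0.9,0,-0.6,0,0,0,1]]'; python3 - <<'E'
from h import *
im=ctrl.get_image('wrist')[:,:,::-1]; print(tool()[0]);cv2.imwrite('pics/w6.png',cv2.resize(im[60:270,170:450],None,fx=2.8,fy=2.8,interpolation=2))
E
```

```text
t: 37.0
ee_pos: [501.1, 199.4, 174.1]
orientation: [0.153, 3.129, 0.006]
ft_force: [0.8, -0.5, -1.0]
width: 0.6
grasp_force: 0.0
t: 37.62
ee_pos: [631.3, 184.8, 257.8]
orientation: [-0.153, -3.135, 0.001]
ft_force: [-0.2, 0.1, -0.8]
width: 0.5
grasp_force: 0.0
[630.96593477 184.89449918 257.73368166]
```

View pics/w6.png

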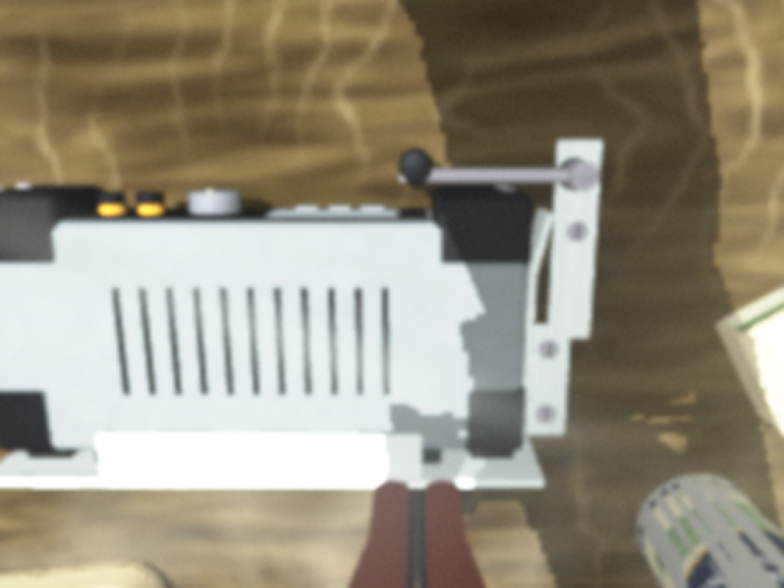

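The latch lies straight across the left bumper, parallel to the face, with its handle at (415,163). The charger's rear is under the lip and against the pads. I'll hand the job in.

```bash
python3 -c "
from workcell import ctrl
print(ctrl.close_job())"
```

```text
the job is handed in; nothing more can be done
None
```

I handed the job in at about 38 s: both corners had stopped dead under 20–24 N pushes and the latch is shut across the left bumper, but the hand-in returned no verdict and I could not measure directly that the charger is home to within 1.5 mm.

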